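# Hang the long counter caddy on the two-pin stand

### The arm

A 6-joint arm with a two-finger parallel gripper is mounted at the origin on a cart in front of the work surface, level with it; the furniture and walls round the work are solid. World frame = base frame: x ahead of the robot, y to its left, z up, the work surface at z = 0. Lengths are in m, angles in rad, forces in N, time in s.
With the tool pointing down it reaches from about 0.3 to 0.85 m from the base axis. Payload 5.4 kg.
Tool frame: the origin (TCP) lies between the finger pads; the fingertips stand 25 mm ahead of it and the grasp point (between the pads) lies 6 mm ahead of it (manip.nose_length is the distance from the TCP to the fingertips, in m); z points along the fingers, x is the direction in which the jaws open and shut, and the axes are right-handed (so a half turn about z gives the same grasp; the last joint's range is limited). The gripper opens to 85 mm and grips with 20 to 120 N. Pads are 22 mm wide; open, the fingers measure 114 mm over their backs; the gripper's body (76 mm by 85 mm) begins 54 mm behind the grasp point. The pads swing forward as they close: fully open they stand 13 mm farther back than shut.
Start: joints at [0.947, 0.158, 1.597, -0, 1.386, -0.21], TCP at [0.231, 0.526, 0.226] pointing down, gripper open.
Joint ranges: [-2.91, 2.91], [-0.94, 2.29], [0.18, 2.7], [-1.29, 4.43], [0.17, 2.64], [-3, 3]. Speed limits (rad/s): [2.57, 2.57, 3.14, 3.14, 3.14, 3.14].

### API

Orientations are given as a unit quaternion [x, y, z, w].
In Python, from bench import sensors, capture, camera_info, order, manip gives the robot as it stands.
- The arm moves only by the tool play_rows, never from a script. Its argument "increments" is a list of rows, each a list of 3 entries, a list of its own where there are three numbers: the finger opening in mm, from 0 to 85.4, then the shift along the world's x, y, z in mm, then the turn, a rotation vector about the world's x, y, z in degrees. In form: [[gripper, [x, y, z], [rx, ry, rz]], ...]. A call has 1 to 10 rows; each row shifts and turns the commanded pose from where the row before left it; what a row does not reach is not made up. A row lasts 1/12 s, in which the tool goes at most 41.7 mm and 7.16 degrees, less where a joint would pass 70% of its speed; a pose out of reach is approached as far as the arm can. A call is refused whole if a number of a shift passes 41.7 or a number of a turn 7.16, either way. A call with a gripper value outside its range is refused whole. The fingers move at their own pace and stop on an object; "newtons" is the grip in N (left out, the last holds). Time passes only in rows, so rows that do not move let the fingers close. It gives the time, the measured TCP pose, the force and the opening at its end, in the units of the state.
- sensors.observe(): the state, without advancing time (a new reading comes with each control period).
- capture(name): name is "side" or "top"; returns (picture, depth): 480x640x3 uint8, blue, green, red; 480x640 float32, m along the optical axis (not along the pixel's ray), 0 where there is no reading.
- camera_info(name): a dict with "fov_y" (degrees; the focal length in pixels is half the picture's height over the tangent of half this angle, whatever the lens; pixels are square), "cx", "cy" (the principal point, pixels), "k1" (the pictures are not rectified: a ray, as slopes to the right and down, at radius r is drawn at 1 + k1 r^2 times it, then the intrinsics apply), "rvec" (rotation vector, rad) and "tvec" (3), from world to camera coordinates, as OpenCV has them. Camera axes: x right, y down, z forward; pixel columns grow to the right and rows downward; lengths in m; the calibration is good to about 2 mm. A picture is of the moment at which its call begins. camera_info takes no time and is no camera call.
- order.sign_off(): hands the job in, once; it reports no verdict.
The state is a dict: "time": time; "qpos": joint angles; "qvel": joint speeds; "joint_efforts": joint torques, N m; "eef_pos": TCP position; "eef_rot": TCP orientation; "wrist_force": force on the tool from outside, world axes, zero at the start; "ft_torque": the same for the moment, N m; "gripper_width": opening from 0.0 (shut) to 1.0 (fully open).
Only numpy, scipy, OpenCV 4.12 (cv2) and the standard library are available. Lean on these libraries where they do the work, as an engineer would, in place of code of your own. Each camera call takes 0.05 s, during which the arm holds its last target.

### The job

Hang the longer of the two wooden caddies on the two-post stand, so that both of its end holes go over the two pins and it rests level on both posts, either way round. Let go of it there, and leave the shorter caddy where it is.

Things in the scene. Friction and masses are not known exactly. Their poses are not given: they have to be found in the camera images.
- long_caddy_centre (a point): Longer caddy, loose, empty, 0.26 kg: wooden tray 74 (x) x 96 (y) mm with a steel ear at each end, 231 mm long in all, 96 high. Point: its centre, 48 mm above its underside; z up, y along it; same either way round. Ears: 60 mm wide, 4 thick, undersides 20 mm below this point, each with a through hole 42 (x) x 34 (y) mm centred at x = 0, y = +-90 mm.
- long_caddy_handle (a point): Middle of the longer caddy's handle, 38 mm above its centre point: a straight wooden bar along the caddy's y, 14 mm wide (x), 20 mm high, on two uprights; its middle 60 mm are free to grip from above, fingers on its two x sides; balanced there. Axes as the caddy's.
- short_caddy_centre (a point): Shorter caddy, same make, width and height, but 171 mm long over the ears and its holes 120 mm apart: it does not fit the stand and stays put. Point: its centre, 48 mm above its underside; y along its length. The two caddies may stand in either place.
- pin_stand: Fixed stand: wooden base 90 (x) x 236 (y) mm, steel posts at y = +-90 mm, each with a flat disc (50 mm dia., top 86 mm up) and on it a pin 32 mm high (tip 118 mm up), 16 mm dia. at its foot, 9 near the tip. Origin: middle of the base's underside, on the worktop; z up. Caddy hung: ears on the discs, tray between the posts, caddy centre 106 mm above this origin.

How it is judged:
By the outcome, as a careful person would: the job done as asked, in the order asked, and still so for the second after the job is handed in, with the robot touching nothing.
It also fails if it takes over 40 s, if anything falls off the work surface, if the arm or the gripper's body presses on something with over 40 N, if the wrist force passes 120 N, or if a joint passes its speed limit or range.

## Working session

There is one attempt and no reset: what is moved stays moved. The work goes in short steps, Python scripts to look and compute and a tool call to move; the robot and the scene stay as the last step left them, time stands still between calls to the robot, and variables do not carry over. Pictures are saved under pics/ and viewed, and the job is handed in when it is done.

Besides the shell and the picture viewer there is one more tool, called after "Request:" by a JSON object that holds its "op" and its "data", one argument or row to a line. play_rows: Moves the arm, as the interface text tells. Its arguments: {"type":"object","properties":{"increments":{"type":"array","items":{"type":"array"}},"newtons":{"type":"number"}},"required":["increments"]}

```bash
mkdir -p pics; ls
python3 - <<'E'
from bench import sensors, capture, camera_info, order, manip
import cv2,numpy as np
for n in("side","top"):
    p,d=capture(n); cv2.imwrite(f"pics/{n}0.png",p); np.save(f"pics/{n}0.npy",d); print(camera_info(n))
print(sensors.observe(), manip.nose_length)
E
```

```text
pics
{'fov_y': 42.07260321452021, 'cx': 330.741390668119, 'cy': 235.89613857635248, 'k1': 0.021255865873345794, 'rvec': array([ 1.9747923 , -0.51005091,  0.30633584]), 'tvec': array([-0.41603333,  0.17531449,  1.16908505])}
{'fov_y': 56.29677446907847, 'cx': 316.4781598644137, 'cy': 233.47311251208248, 'k1': -0.06103671439285153, 'rvec': array([ 2.13918325, -2.1532051 ,  0.19885835]), 'tvec': array([0.00444223, 0.50073284, 0.97054224])}
{'time': 0.1, 'qpos': array([ 9.46907957e-01,  1.58984920e-01,  1.59813325e+00, -2.88865619e-06,
        1.38620825e+00, -2.10130182e-01]), 'qvel': array([-0.00177293, -0.00173343, -0.00226659, -0.00138819,  0.000428  ,
        0.00152172]), 'joint_efforts': array([-2.33081266e-06, -3.96988106e+01, -3.32338715e+01, -2.25789850e-04,
        4.14026334e-03, -6.07525465e-06]), 'eef_pos': array([0.23088011, 0.52599594, 0.2249025 ]), 'eef_rot': array([ 8.37272857e-01,  5.46784611e-01, -8.08209162e-04,  3.13499143e-04]), 'wrist_force': array([-0.03282843,  0.14758881, -0.24101564]), 'ft_torque': array([0.05059682, 0.01447355, 0.07168187]), 'gripper_width': 1.0021501164562474} 0.025
```

View pics/top0.png

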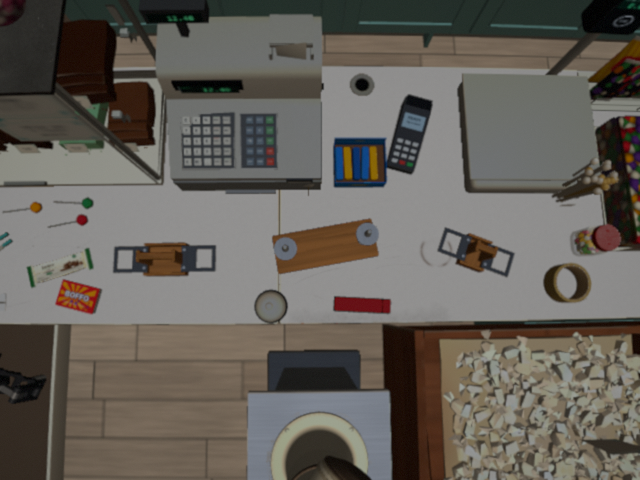

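View pics/side0.png

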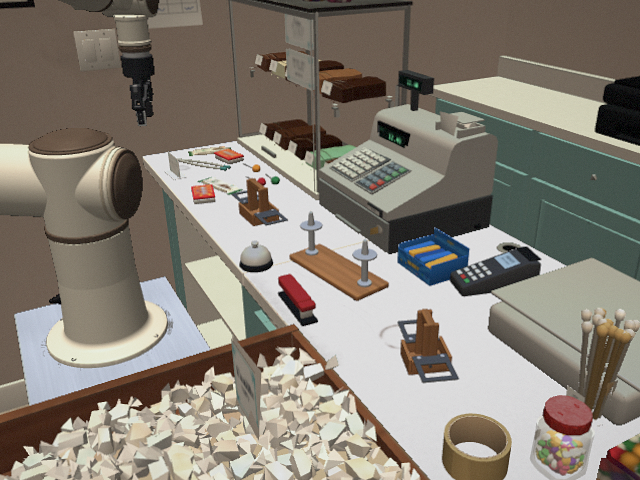

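The long caddy is on the left in the top view, centred near (165,259) and about 103 px over the ears. The short one is at (477,252) and about 80 px. The stand discs are at (286,248) and (367,233). I'll enlarge these.

```bash
cat > h.py <<'E'
import numpy as np,cv2
from bench import sensors, capture, camera_info, order, manip
def cam(n):
    c=camera_info(n); f=240/np.tan(np.radians(c['fov_y']/2)); R=cv2.Rodrigues(c['rvec'])[0]
    return c,f,R,np.array(c['tvec'])
def ray(n,u,v):
    c,f,R,t=cam(n); x,y=(u-c['cx'])/f,(v-c['cy'])/f
    a,b=x,y
    for _ in range(20):
        s=1+c['k1']*(a*a+b*b); a,b=x/s,y/s
    return -R.T@t, R.T@np.array([a,b,1.])
def atz(n,u,v,z):
    o,d=ray(n,u,v); return o+d*(z-o[2])/d[2]
def dep(n,u,v,D):
    o,d=ray(n,u,v); return o+d*D
def proj(n,P):
    c,f,R,t=cam(n); p=R@np.array(P)+t; a,b=p[:2]/p[2]; s=1+c['k1']*(a*a+b*b)
    return f*a*s+c['cx'],f*b*s+c['cy']
E
python3 - <<'E'
import cv2
from h import *
p=cv2.imread('pics/top0.png')
a=cv2.resize(p[225:295,100:230],None,fx=6,fy=6,interpolation=cv2.INTER_CUBIC)
b=cv2.resize(p[210:280,260:390],None,fx=6,fy=6,interpolation=cv2.INTER_CUBIC)
cv2.imwrite('pics/a.png',a);cv2.imwrite('pics/b.png',b)
d=np.load('pics/top0.npy')
for u,v in [(118,259),(212,257),(165,259),(165,245),(286,248),(367,233),(325,245),(280,285),(160,285)]:
    print(u,v,dep('top',u,v,d[v,u]).round(3))
E
```

```text
118 259 [ 0.449  0.464 -0.001]
212 257 [0.45  0.237 0.033]
165 259 [0.44  0.326 0.086]
165 245 [0.477 0.344 0.032]
286 248 [0.459 0.066 0.113]
367 233 [ 0.49  -0.104  0.11 ]
325 245 [ 0.478 -0.019  0.013]
280 285 [0.388 0.085 0.   ]
160 285 [ 0.389  0.362 -0.001]
```

View pics/a.png

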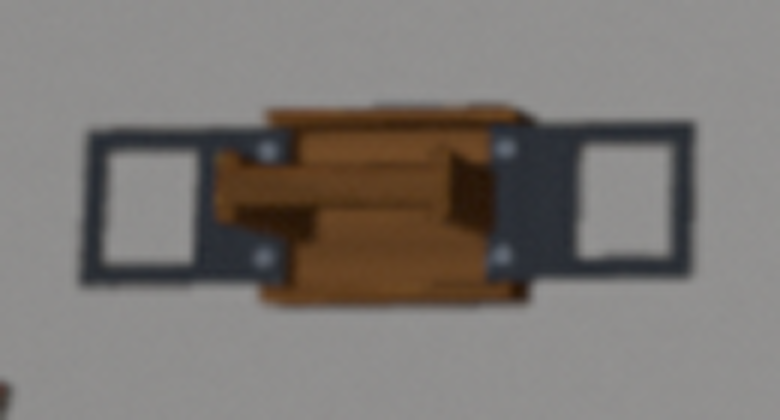

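View pics/b.png

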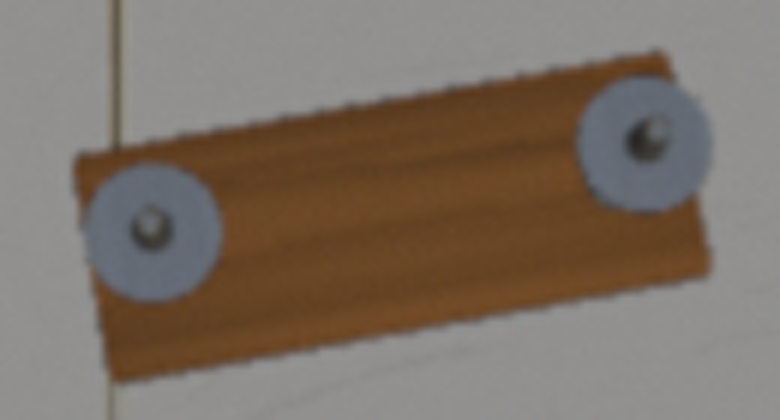

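Crop a: the ear outer corners are (88,131), (82,283), (694,124) and (692,275), and the holes are visible. Crop b: the disc centres are (153,233) and (645,144).

Run:
```python
from h import *
def P(pts,ox,oy,z): return np.array([atz('top',(x+.5)/6-.5+ox,(y+.5)/6-.5+oy,z) for x,y in pts])
o=P([(88,131),(82,283),(694,124),(692,275)],100,225,.032)
print('ears',o.mean(0).round(4),np.linalg.norm(o[0]+o[1]-o[2]-o[3])/2,np.linalg.norm(o[0]-o[1]),np.linalg.norm(o[2]-o[3]))
hl=P([(106,150),(197,148),(196,265),(103,267)],100,225,.032).mean(0)
hr=P([(580,143),(672,140),(672,258),(576,261)],100,225,.032).mean(0)
print('holes',hl,hr,(hl+hr)/2,np.linalg.norm(hl-hr))
for a,b in((hl,hr),(o[:2].mean(0),o[2:].mean(0))):
    e=a-b; print('yaw(y axis->)',np.degrees(np.arctan2(-e[0],e[1])))
bar=P([(218,153),(449,160),(449,214),(218,215)],100,225,.096); print('bar',bar.mean(0),bar.round(3).tolist())
dl,dr=P([(153,233),(645,144)],260,210,.086)
e=dl-dr; print('discs',dl,dr,(dl+dr)/2,np.linalg.norm(e),np.degrees(np.arctan2(-e[0],e[1])))
tl,tr=P([(152,218),(658,132)],260,210,.118)
e=tl-tr; print('tips',tl,tr,(tl+tr)/2,np.linalg.norm(e),np.degrees(np.arctan2(-e[0],e[1])))
bs=P([(78,155),(113,383),(710,272),(664,53)],260,210,.014);print('base',bs.mean(0))
p=cv2.imread('pics/side0.png')
for n,(x0,y0) in dict(sa=(220,160),sb=(285,200)).items():
    cv2.imwrite(f'pics/{n}.png',cv2.resize(p[y0:y0+100,x0:x0+120],None,fx=6,fy=6,interpolation=cv2.INTER_CUBIC))
c=(hl+hr)/2
for q in (dl,dr,tl,tr,hl,hr): print(np.array(proj('side',q)).round(1), end=' ')
s=sensors.observe()
from scipy.spatial.transform import Rotation as R
print(R.from_quat(s['eef_rot']).as_matrix().round(3))
```

```text
ears [0.4468 0.3449 0.032 ] 0.23022834658480457 0.057566579079015814 0.05694944969232616
holes [0.44553344 0.43493079 0.032     ] [0.44753405 0.25533626 0.032     ] [0.44653374 0.34513353 0.032     ] 0.1796056739409032
yaw(y axis->) 0.6382257455793741
yaw(y axis->) 0.4990092310455834
bar [0.44613341 0.34401461 0.096     ] [[0.458, 0.386, 0.096], [0.455, 0.303, 0.096], [0.436, 0.303, 0.096], [0.436, 0.384, 0.096]]
discs [0.46126179 0.06961394 0.086     ] [ 0.49256699 -0.10713075  0.086     ] [ 0.47691439 -0.0187584   0.086     ] 0.17949568308667524 10.044117188207004
tips [0.46228901 0.06842838 0.118     ] [ 0.49153914 -0.10739754  0.118     ] [ 0.47691408 -0.01948458  0.118     ] 0.17824231440245397 9.445141870548769
base [ 0.4772497  -0.01900868  0.014     ]
[310.3 222.9] [363.9 251.7] [310.6 209.7] [363.8 237.6] [244.3 192.8] [271.9 216.4] [[ 0.402  0.916 -0.001]
 [ 0.916 -0.402 -0.001]
 [-0.002 -0.    -1.   ]]
```

```bash
python3 -c "
import cv2,numpy as np
a=cv2.imread('pics/sa.png');b=cv2.imread('pics/sb.png')
cv2.imwrite('pics/sab.png',cv2.resize(np.hstack([a,b]),(800,333)))"
```

```text
(no output)
```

View pics/sb.png

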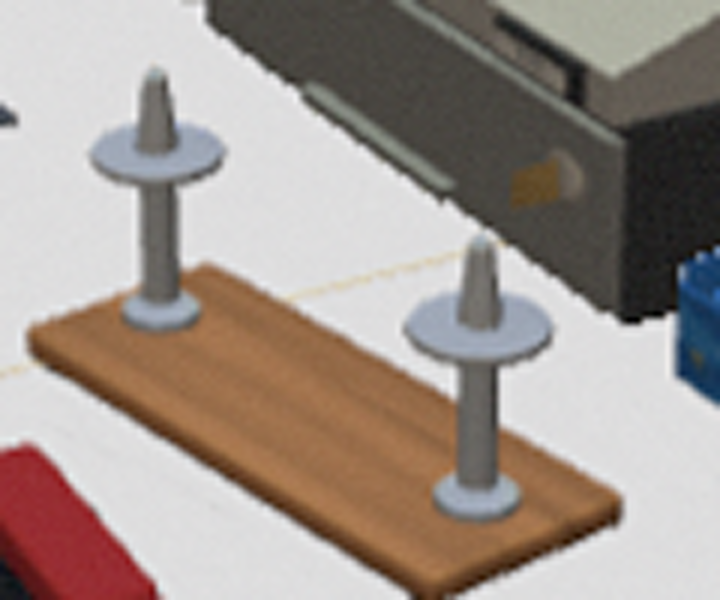

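View pics/sa.png

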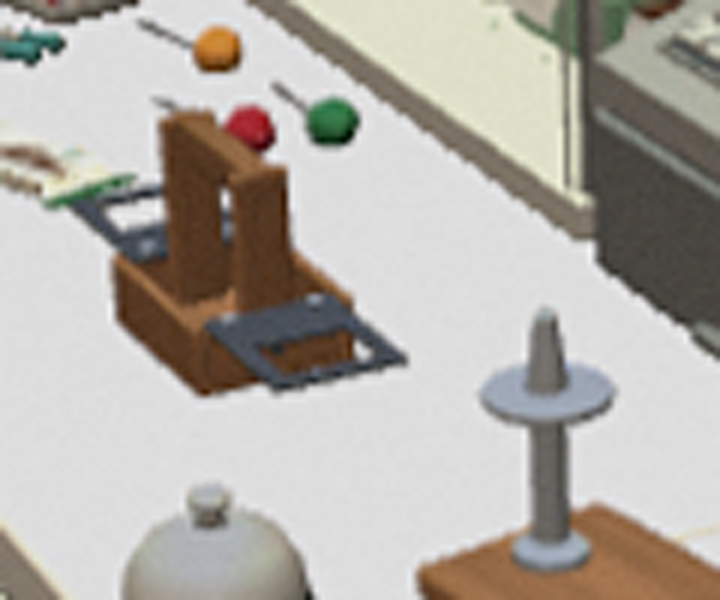

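Both views agree to within 2–3 px, and the measured sizes match (holes 179.6 mm apart, pins 179.5 mm). Caddy centre is about (0.4465, 0.345) with yaw 0.5°. The stand is about (0.477, -0.019) with yaw about 9.8°. Moving above the handle.

Request:
{"op": "play_rows", "data": {
  "increments": [
    [85, [21.5, -18.1, 0], [0, 0, -6.58]],
    [85, [21.5, -18.1, 0], [0, 0, -6.58]],
    [85, [21.5, -18.1, 0], [0, 0, -6.58]],
    [85, [21.5, -18.1, 0], [0, 0, -6.58]],
    [85, [21.5, -18.1, 0], [0, 0, -6.58]],
    [85, [21.5, -18.1, 0], [0, 0, -6.58]],
    [85, [21.5, -18.1, 0], [0, 0, -6.58]],
    [85, [21.5, -18.1, 0], [0, 0, -6.58]],
    [85, [21.5, -18.1, 0], [0, 0, -6.58]],
    [85, [21.5, -18.1, 0], [0, 0, -6.58]]
  ],
  "newtons": 60
}}

```text
time: 0.93
eef_pos: [0.4468, 0.3442, 0.2253]
eef_rot: [1.0, 0.001, -0.0, 0.0]
wrist_force: [-0.4, 0.6, -0.4]
gripper_width: 0.999
```

Request:
{"op": "play_rows", "data": {
  "increments": [
    [85, [0, 0, 0], [0, 0, 0]],
    [85, [0, 0, 0], [0, 0, 0]]
  ]
}}

```text
time: 1.1
eef_pos: [0.4467, 0.3445, 0.2252]
eef_rot: [1.0, 0.003, -0.001, 0.0]
wrist_force: [-0.5, 0.1, -0.4]
gripper_width: 0.998
```

```bash
cat >> h.py <<'E'
def st():
    from scipy.spatial.transform import Rotation as R
    s=sensors.observe(); M=R.from_quat(s['eef_rot']).as_matrix()
    print(s['time'],(s['eef_pos']*1000).round(1),'yaw x',np.degrees(np.arctan2(M[1,0],M[0,0])).round(2),'z',M[:,2].round(3),s['wrist_force'].round(1),s['ft_torque'].round(2),s['gripper_width'],s['qpos'].round(2))
def shot(n,name,x0,y0,w,h,k):
    p,d=capture(n); cv2.imwrite(f'pics/{name}.png',cv2.resize(p[y0:y0+h,x0:x0+w],None,fx=k,fy=k,interpolation=cv2.INTER_CUBIC)); return p,d
E
python3 -c "
from h import *
st(); shot('side','s1',180,60,160,160,3.7)"
```

```text
1.1 [446.7 344.5 225.2] yaw x 0.4 z [-0.001 -0.    -1.   ] [-0.5  0.1 -0.4] [-0.    0.03 -0.  ] 0.9975761755865937 [0.44 0.13 1.63 0.   1.38 0.44]
```

View pics/s1.png

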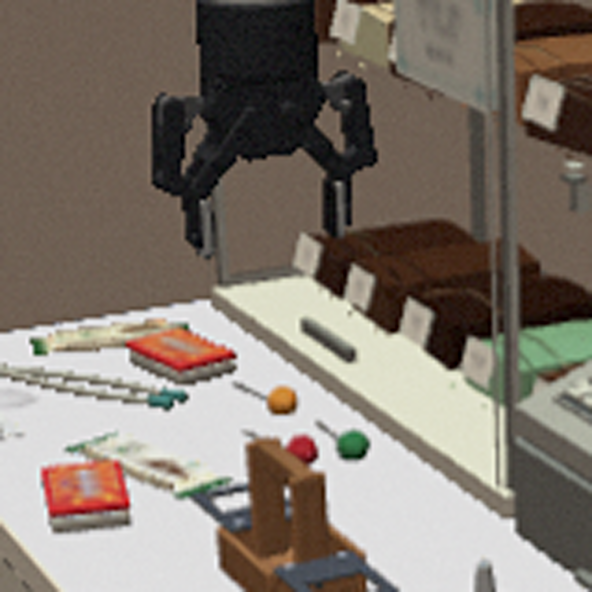

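The open gripper hangs directly over the handle with the jaws across it. Descending and closing.

Request:
{"op": "play_rows", "data": {
  "increments": [
    [85, [0, 0.5, -20], [0, 0, 0]],
    [85, [0, 0, -25], [0, 0, 0]],
    [85, [0, 0, -25], [0, 0, 0]],
    [85, [0, 0, -25], [0, 0, 0]],
    [85, [0, 0, -20], [0, 0, 0]],
    [85, [0, 0, -12], [0, 0, 0]],
    [85, [0, 0, -6], [0, 0, 0]],
    [85, [0, 0, 0], [0, 0, 0]]
  ]
}}

```text
time: 1.82
eef_pos: [0.4449, 0.3461, 0.0917]
eef_rot: [1.0, 0.005, -0.001, 0.0]
wrist_force: [-1.0, 1.1, 0.3]
gripper_width: 0.999
```

Request:
{"op": "play_rows", "data": {
  "increments": [
    [30, [0, 0, 0], [0, 0, 0]],
    [30, [0, 0, 0], [0, 0, 0]],
    [20, [0, 0, 0], [0, 0, 0]],
    [10, [0, 0, 0], [0, 0, 0]],
    [5, [0, 0, 0], [0, 0, 0]],
    [0, [0, 0, 0], [0, 0, 0]],
    [0, [0, 0, 0], [0, 0, 0]],
    [0, [0, 0, 0], [0, 0, 0]],
    [0, [0, 0, 0], [0, 0, 0]],
    [0, [0, 0, 0], [0, 0, 0]]
  ],
  "newtons": 60
}}

```text
time: 2.65
eef_pos: [0.4462, 0.3459, 0.0928]
eef_rot: [1.0, 0.004, -0.0, 0.0]
wrist_force: [0.4, -0.2, 0.0]
gripper_width: 0.0
```

```bash
python3 -c "
from h import *
st(); shot('side','s2',180,110,160,120,4)"
```

```text
2.65 [446.2 345.9  92.8] yaw x 0.49 z [-0. -0. -1.] [ 0.4 -0.2  0. ] [-0.01 -0.02  0.01] 0.000138791155506348 [0.45 0.27 1.74 0.   1.13 0.44]
```

View pics/s2.png

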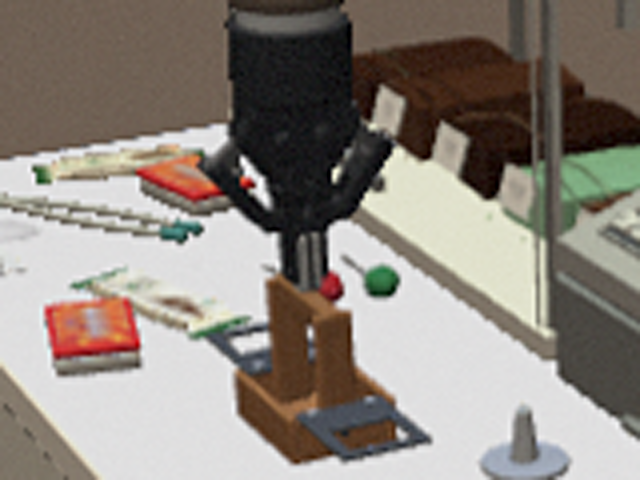

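The gripper shut fully (opening 0) and missed the bar: the fingers sit behind or above it. I'll check where they really are.

Run:
```python
from h import *
print('camera', ray('side',330,236)[0], ray('top',316,233)[0])
for z in (.0678,.0868,.0928,.1): print(z,np.array(proj('side',[.4462,.3459,z])).round(1),np.array(proj('top',[.4462,.3459,z])).round(1))
for y in (.304,.344,.386):
  for z in (.076,.096): print('bar',y,z,np.array(proj('side',[.4462,y,z])).round(1))
p,d=shot('side','s3',215,130,80,80,8)
p,dt=shot('top','t3',110,200,120,100,6)
for u,v in [(255,172),(257,175),(258,170),(258,178),(252,183),(260,186),(265,190),(255,165)]:
    print(u,v,dep('side',u,v,d[v,u]).round(3))
```

```text
camera [-0.09639754 -1.05607796  0.66782154] [0.33656863 0.02361878 1.03868622]
0.0678 [256.4 191.2] [158.6 256.9]
0.0868 [255.9 184.3] [155.7 256. ]
0.0928 [255.8 182.1] [154.7 255.6]
0.1 [255.6 179.4] [153.6 255.2]
bar 0.304 0.076 [262.6 193.6]
bar 0.304 0.096 [262.2 186.1]
bar 0.344 0.076 [256.5 188.4]
bar 0.344 0.096 [256.  181.1]
bar 0.386 0.076 [250.3 183.3]
bar 0.386 0.096 [249.8 176.1]
255 172 [0.441 0.334 0.125]
257 175 [0.445 0.332 0.116]
258 170 [0.45  0.334 0.128]
258 178 [0.449 0.337 0.106]
252 183 [0.441 0.36  0.087]
260 186 [0.445 0.315 0.093]
265 190 [0.451 0.298 0.087]
255 165 [0.442 0.334 0.143]
```

View pics/s3.png

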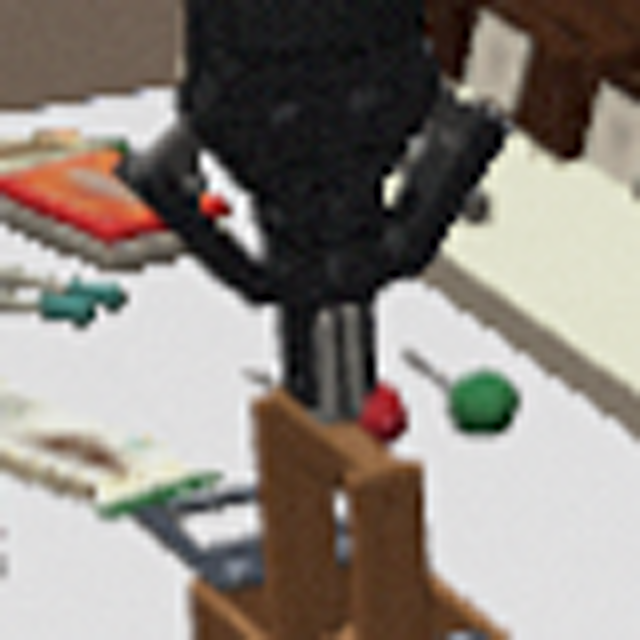

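View pics/t3.png

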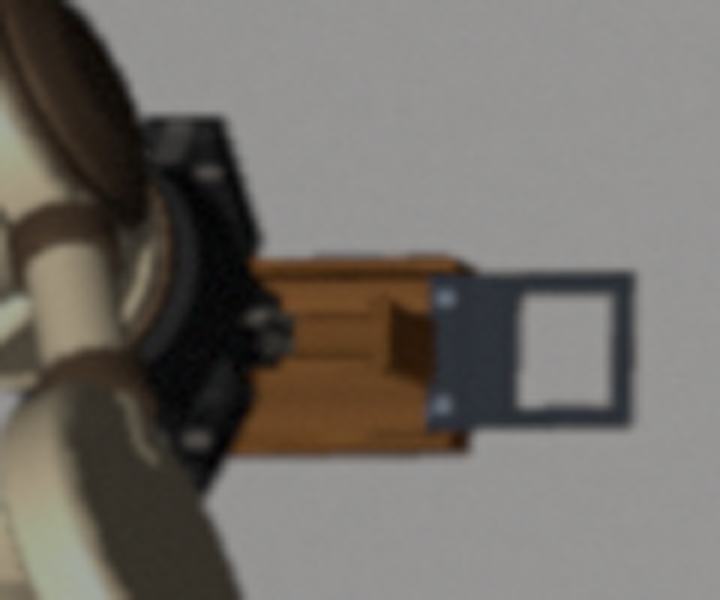

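Run:
```python
from h import *
for x in (.404,.489):
  for z in (.2,.213,.226): print(x,z,((np.array(proj('side',[x,.3445,z]))-[180,60])*3.7).round(0))
p,d=capture('side')
for v in range(150,196,3):
    print(v,[tuple((dep('side',u,v,d[v,u])*1000).round().astype(int)) for u in (252,255,257,259,262)])
```

```text
0.404 0.2 [212. 312.]
0.404 0.213 [210. 293.]
0.404 0.226 [209. 274.]
0.489 0.2 [330. 292.]
0.489 0.213 [329. 274.]
0.489 0.226 [328. 255.]
150 [(np.int64(434), np.int64(326), np.int64(186)), (np.int64(445), np.int64(333), np.int64(182)), (np.int64(450), np.int64(334), np.int64(181)), (np.int64(453), np.int64(328), np.int64(182)), (np.int64(459), np.int64(322), np.int64(183))]
153 [(np.int64(436), np.int64(333), np.int64(176)), (np.int64(443), np.int64(330), np.int64(175)), (np.int64(451), np.int64(336), np.int64(172)), (np.int64(454), np.int64(331), np.int64(173)), (np.int64(460), np.int64(327), np.int64(173))]
156 [(np.int64(434), np.int64(329), np.int64(170)), (np.int64(444), np.int64(334), np.int64(166)), (np.int64(450), np.int64(337), np.int64(164)), (np.int64(452), np.int64(327), np.int64(167)), (np.int64(460), np.int64(329), np.int64(165))]
159 [(np.int64(432), np.int64(325), np.int64(163)), (np.int64(442), np.int64(329), np.int64(160)), (np.int64(448), np.int64(331), np.int64(159)), (np.int64(453), np.int64(331), np.int64(158)), (np.int64(463), np.int64(336), np.int64(155))]

[... 2147 characters left out ...]
[(np.int64(448), np.int64(380), np.int64(62)), (np.int64(441), np.int64(341), np.int64(76)), (np.int64(439), np.int64(321), np.int64(84)), (np.int64(437), np.int64(302), np.int64(91)), (np.int64(444), np.int64(302), np.int64(89))]
192 [(np.int64(447), np.int64(381), np.int64(53)), (np.int64(456), np.int64(381), np.int64(51)), (np.int64(509), np.int64(503), np.int64(-2)), (np.int64(437), np.int64(305), np.int64(82)), (np.int64(443), np.int64(299), np.int64(83))]
195 [(np.int64(445), np.int64(375), np.int64(47)), (np.int64(455), np.int64(381), np.int64(43)), (np.int64(472), np.int64(409), np.int64(29)), (np.int64(437), np.int64(306), np.int64(73)), (np.int64(443), np.int64(300), np.int64(74))]
```

In the picture the real fingertips sit about 28 mm higher than the stated tool geometry and reported pose imply. Open, they are at z≈0.239 where about 0.213 was expected. Shut, they are at about 0.098, just above the bar. I'll open, measure again, then correct.

Request:
{"op": "play_rows", "data": {
  "increments": [
    [85, [0, 0, 0], [0, 0, 0]],
    [85, [0, 0, 0], [0, 0, 0]],
    [85, [0, 0, 0], [0, 0, 0]],
    [85, [0, 0, 0], [0, 0, 0]],
    [85, [0, 0, 0], [0, 0, 0]],
    [85, [0, 0, 0], [0, 0, 0]]
  ]
}}

```text
time: 3.35
eef_pos: [0.4462, 0.346, 0.0928]
eef_rot: [1.0, 0.004, 0.0, -0.0]
wrist_force: [0.0, -1.1, -0.1]
gripper_width: 0.848
```

Run:
```python
from h import *
st()
p,d=shot('side','s4',215,130,80,80,8); np.save('pics/s4.npy',d)
# any finger points: x 380-520, y .31-.36
for v in range(160,192,2):
    print(v,[(u,)+tuple((dep('side',u,v,d[v,u])*1000).round().astype(int).tolist()) for u in range(228,290,2) if d[v,u]>0 and 0.31<dep('side',u,v,d[v,u])[1]<0.365])
```

```text
3.35 [446.2 346.   92.8] yaw x 0.49 z [ 0.  0. -1.] [ 0.  -1.1 -0.1] [-0.01 -0.04 -0.02] 0.8476660341003492 [0.45 0.27 1.74 0.   1.13 0.44]
160 [(228, 380, 353, 161), (230, 378, 333, 167), (232, 384, 336, 166), (234, 390, 336, 165), (236, 401, 353, 158), (238, 406, 355, 156), (240, 406, 339, 161), (242, 408, 329, 164), (244, 414, 332, 162), (246, 419, 331, 161), (268, 483, 347, 145), (270, 483, 332, 150), (272, 487, 330, 150), (274, 492, 328, 149)]
162 [(228, 378, 348, 158), (230, 379, 336, 162), (232, 382, 332, 162), (234, 387, 330, 162), (236, 394, 335, 159), (238, 403, 345, 155), (240, 402, 328, 160), (242, 408, 332, 157), (244, 414, 334, 156), (268, 482, 345, 141), (270, 487, 342, 141), (272, 491, 338, 141), (274, 498, 342, 139)]
164 [(230, 379, 338, 156), (232, 382, 332, 157), (234, 389, 336, 155), (236, 393, 333, 155), (238, 399, 337, 152), (240, 402, 331, 154), (242, 409, 336, 151), (268, 479, 338, 138), (270, 485, 338, 137), (272, 489, 336, 137), (274, 495, 336, 136)]
166 [(232, 382, 332, 152), (234, 387, 331, 151), (236, 392, 331, 150), (238, 398, 333, 149), (240, 401, 328, 
[... 818 characters left out ...]
176 [(236, 397, 352, 116), (238, 397, 337, 121), (240, 402, 336, 121), (242, 407, 337, 119), (270, 483, 337, 105)]
178 [(238, 397, 337, 116), (240, 403, 342, 113), (242, 405, 333, 116)]
180 [(240, 403, 341, 108), (242, 407, 340, 108), (252, 443, 363, 93), (254, 445, 354, 96)]
182 [(252, 439, 353, 92), (254, 442, 348, 93), (256, 447, 346, 93), (258, 452, 344, 93)]
184 [(252, 439, 355, 86), (254, 441, 345, 89), (256, 441, 332, 93), (258, 446, 330, 93), (260, 450, 326, 94)]
186 [(252, 438, 354, 81), (254, 441, 346, 83), (256, 440, 329, 89), (258, 441, 319, 92), (260, 445, 317, 92), (262, 449, 311, 93)]
188 [(254, 439, 342, 79), (256, 439, 329, 84), (258, 439, 315, 89)]
190 [(256, 440, 333, 77)]
```

View pics/s4.png

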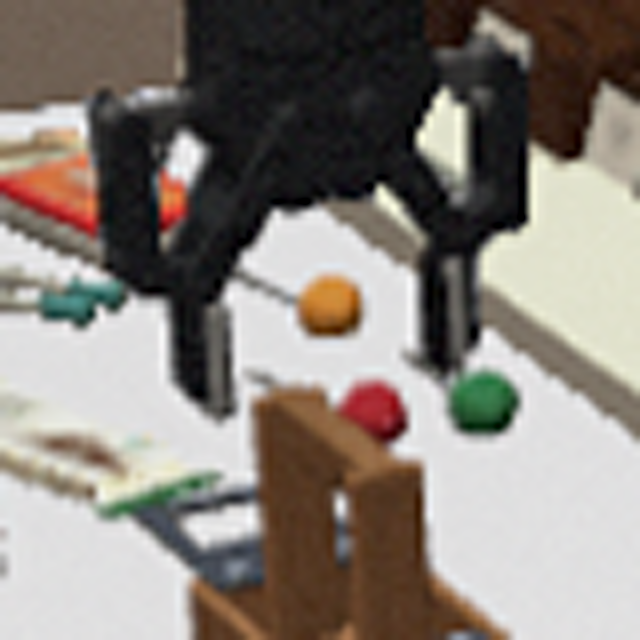

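The tips are at z≈0.105 with the jaws 85% open, bracketing the bar in x (407 and 480 mm, bar at 445). Lowering 28 mm and gripping again.

Request:
{"op": "play_rows", "data": {
  "increments": [
    [85, [1, -1, -8], [0, 0, 0]],
    [85, [0, 0, -8], [0, 0, 0]],
    [85, [0, 0, -7], [0, 0, 0]],
    [85, [0, 0, -5], [0, 0, 0]]
  ]
}}

```text
time: 3.73
eef_pos: [0.4464, 0.3445, 0.0631]
eef_rot: [1.0, 0.004, -0.001, 0.0]
wrist_force: [0.1, -0.3, -0.1]
gripper_width: 0.998
```

Request:
{"op": "play_rows", "data": {
  "increments": [
    [30, [0, 0, 0], [0, 0, 0]],
    [30, [0, 0, 0], [0, 0, 0]],
    [20, [0, 0, 0], [0, 0, 0]],
    [10, [0, 0, 0], [0, 0, 0]],
    [5, [0, 0, 0], [0, 0, 0]],
    [0, [0, 0, 0], [0, 0, 0]],
    [0, [0, 0, 0], [0, 0, 0]],
    [0, [0, 0, 0], [0, 0, 0]],
    [0, [0, 0, 0], [0, 0, 0]]
  ],
  "newtons": 70
}}

```text
time: 4.48
eef_pos: [0.4474, 0.3452, 0.0654]
eef_rot: [1.0, 0.004, 0.0, -0.0]
wrist_force: [-2.0, 1.1, 4.3]
gripper_width: 0.146
```

Run:
```python
from h import *
st()
p,d=shot('side','s5',215,130,80,80,8)
```

```text
4.4833 [447.4 345.2  65.4] yaw x 0.49 z [ 0.001  0.    -1.   ] [-2.   1.1  4.3] [-0.    0.23  0.  ] 0.14640797347138293 [0.44 0.31 1.76 0.   1.07 0.43]
```

View pics/s5.png

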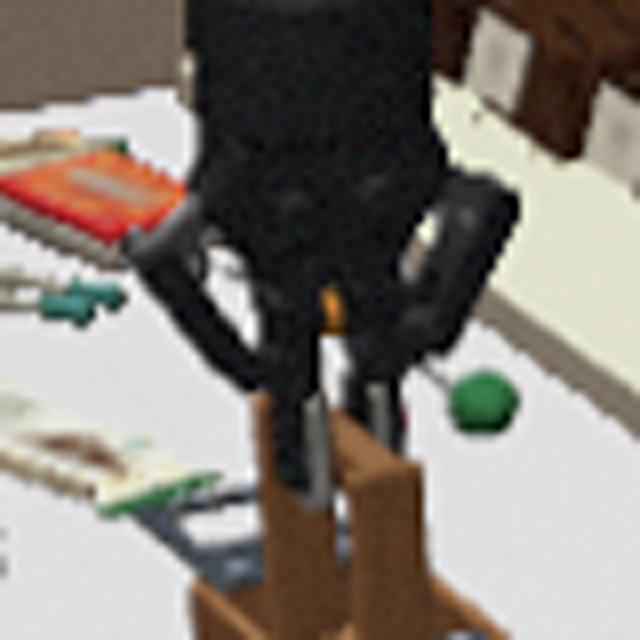

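The pads now straddle the bar (opening about 12–14 mm). Lifting 150 mm.

Request:
{"op": "play_rows", "data": {
  "increments": [
    [0, [0, 0, 6], [0, 0, 0]],
    [0, [0, 0, 14], [0, 0, 0]],
    [0, [0, 0, 20], [0, 0, 0]],
    [0, [0, 0, 25], [0, 0, 0]],
    [0, [0, 0, 25], [0, 0, 0]],
    [0, [0, 0, 25], [0, 0, 0]],
    [0, [0, 0, 20], [0, 0, 0]],
    [0, [0, 0, 10], [0, 0, 0]],
    [0, [0, 0, 5], [0, 0, 0]],
    [0, [0, 0, 0], [0, 0, 0]]
  ]
}}

```text
time: 5.37
eef_pos: [0.4474, 0.345, 0.2151]
eef_rot: [1.0, 0.004, 0.0, -0.0]
wrist_force: [0.3, -0.2, -2.3]
gripper_width: 0.15
```

Run:
```python
from h import *
st()
p,d=shot('side','s6',180,70,160,120,4)
```

```text
5.3667 [447.4 345.  215.1] yaw x 0.49 z [ 0.001  0.    -1.   ] [ 0.3 -0.2 -2.3] [0.04 0.01 0.03] 0.15047087620417682 [ 0.44  0.14  1.64 -0.    1.36  0.43]
```

View pics/s6.png

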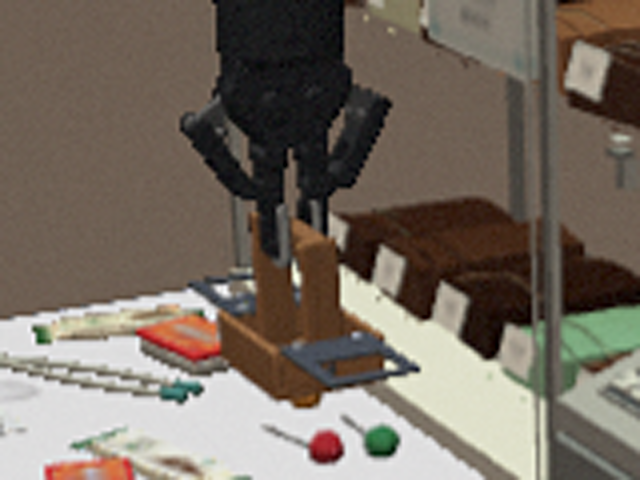

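Held level and clear of the table. Carrying it over the stand.

Request:
{"op": "play_rows", "data": {
  "increments": [
    [0, [1, -12, 4], [0, 0, 0.5]],
    [0, [2, -25, 0], [0, 0, 0.9]],
    [0, [3, -32, 0], [0, 0, 0.9]],
    [0, [3, -36, 0], [0, 0, 1]],
    [0, [3, -36, 0], [0, 0, 1]],
    [0, [3, -36, 0], [0, 0, 1]],
    [0, [3, -36, 0], [0, 0, 1]],
    [0, [3, -36, 0], [0, 0, 1]],
    [0, [3, -36, 0], [0, 0, 0.9]],
    [0, [2, -32, 0], [0, 0, 0.5]]
  ]
}}

```text
time: 6.25
eef_pos: [0.472, 0.026, 0.2167]
eef_rot: [0.997, 0.08, -0.002, -0.0]
wrist_force: [1.1, -0.0, -1.9]
gripper_width: 0.147
```

Request:
{"op": "play_rows", "data": {
  "increments": [
    [0, [2, -25, 0], [0, 0, 0.5]],
    [0, [1.5, -15, 0], [0, 0, 0]],
    [0, [0, -7, 0], [0, 0, 0]],
    [0, [0, 0, 0], [0, 0, 0]],
    [0, [0, 0, 0], [0, 0, 0]],
    [0, [0, 0, 0], [0, 0, 0]]
  ]
}}

```text
time: 6.75
eef_pos: [0.4763, -0.0179, 0.2181]
eef_rot: [0.996, 0.085, -0.001, -0.0]
wrist_force: [0.4, 0.4, -1.4]
gripper_width: 0.146
```

Run:
```python
from h import *
st()
shot('side','s7',270,110,150,150,4)
shot('top','t7',250,190,140,100,5.5)
```

```text
6.75 [476.3 -17.9 218.1] yaw x 9.75 z [-0.001  0.001 -1.   ] [ 0.4  0.4 -1.4] [0.01 0.02 0.07] 0.14649127726875924 [-0.29 -0.1   1.87  0.    1.37 -0.46]
```

View pics/s7.png

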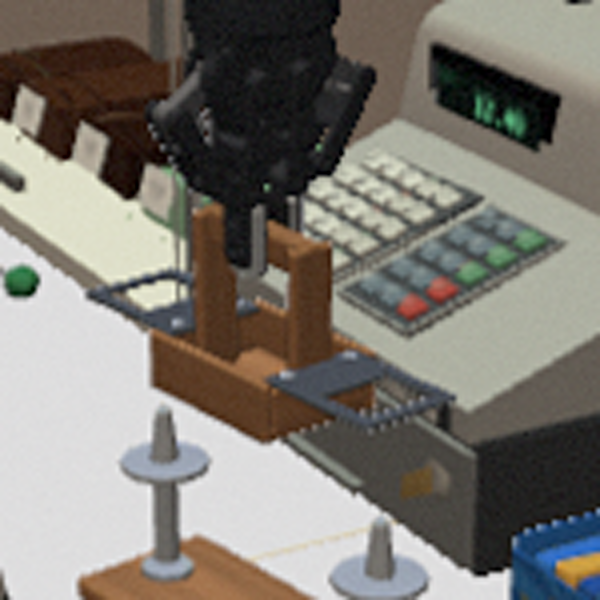

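View pics/t7.png

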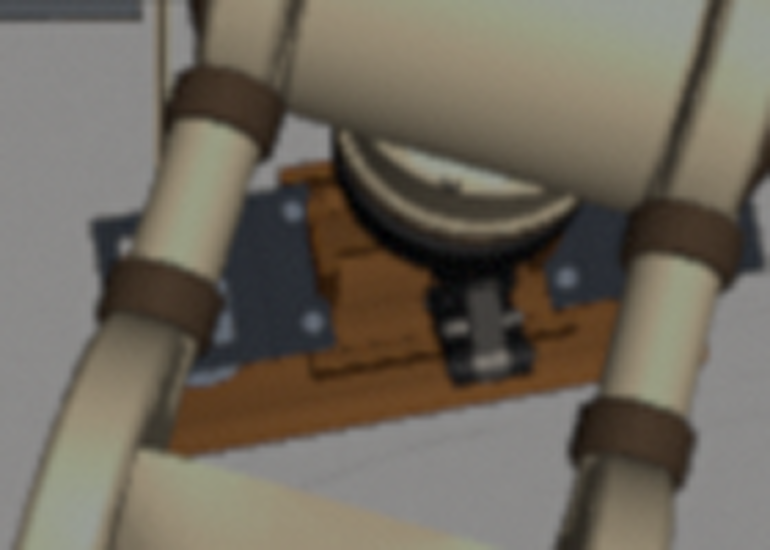

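Run:
```python
from h import *
p,d=shot('side','s8',285,170,105,50,7.5)
dl=np.array([.46126,.06961]);dr=np.array([.49257,-.10713])
c=(dl+dr)/2; e=(dl-dr)/np.linalg.norm(dl-dr); n=np.array([-e[1],e[0]])
for s in (1,-1):
    h=c+s*.09*e
    for a in (-.021,.021):
        for b in (-.017,.017):
            q=proj('side',[*(h+a*n+b*e),.1847]); print(s,a,b,((np.array(q)-[285,170]+.5)*7.5-.5).round(0))
```

```text
1 -0.021 -0.017 [279.  86.]
1 -0.021 0.017 [207.  54.]
1 0.021 -0.017 [161. 121.]
1 0.021 0.017 [90. 87.]
-1 -0.021 -0.017 [706. 278.]
-1 -0.021 0.017 [618. 239.]
-1 0.021 -0.017 [584. 320.]
-1 0.021 0.017 [497. 279.]
```

View pics/s8.png

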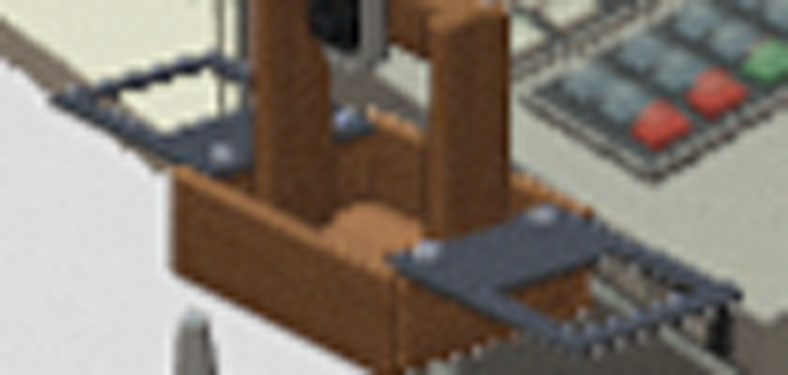

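The hole corners in the side view match the target within about 2–3 mm (clearance is at least 9 mm). Applying a small correction and descending to just above the pin tips.

Request:
{"op": "play_rows", "data": {
  "increments": [
    [0, [1.5, -1, -5], [0, 0, 0]],
    [0, [0, 0, -12], [0, 0, 0]],
    [0, [0, 0, -15], [0, 0, 0]],
    [0, [0, 0, -12], [0, 0, 0]],
    [0, [0, 0, -8], [0, 0, 0]],
    [0, [0, 0, -4], [0, 0, 0]],
    [0, [0, 0, 0], [0, 0, 0]],
    [0, [0, 0, 0], [0, 0, 0]]
  ]
}}

```text
time: 7.57
eef_pos: [0.4784, -0.0201, 0.1629]
eef_rot: [0.996, 0.085, 0.0, 0.0]
wrist_force: [0.9, 0.1, -1.9]
gripper_width: 0.155
```

Run:
```python
from h import *
st(); p,d=shot('side','s9',285,185,105,75,7.5)
```

```text
7.5667 [478.4 -20.1 162.9] yaw x 9.69 z [ 0. -0. -1.] [ 0.9  0.1 -1.9] [-0.02 -0.01  0.02] 0.15459605478504226 [-0.3  -0.04  1.93  0.    1.25 -0.46]
```

View pics/s9.png

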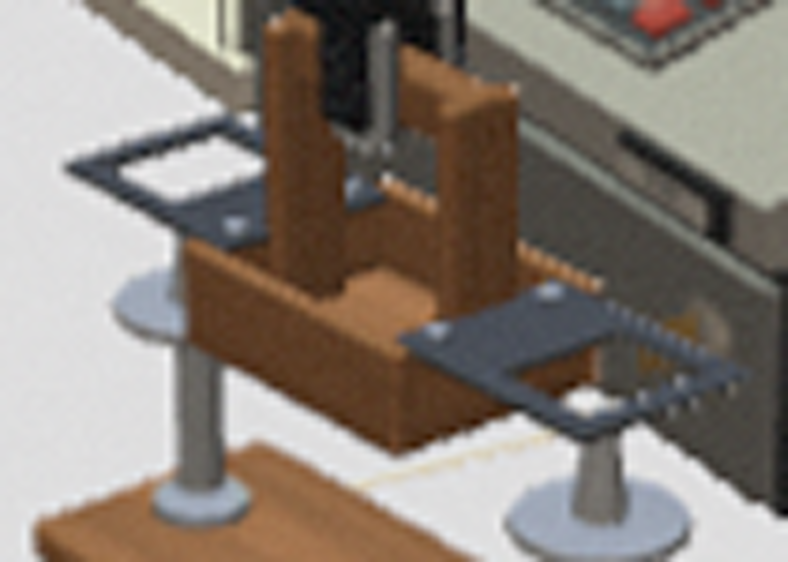

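The right pin tip, at (588,393), lies within the right hole's outline about 3 mm off centre. The left tip is hidden behind its ear, and reading it from the first picture puts it within a few mm of centre. Descending slowly while watching the force.

Request:
{"op": "play_rows", "data": {
  "increments": [
    [0, [-1.5, 0, -3], [0, 0, 0]],
    [0, [0, 0, -4], [0, 0, 0]],
    [0, [0, 0, -4], [0, 0, 0]],
    [0, [0, 0, -4], [0, 0, 0]],
    [0, [0, 0, -3], [0, 0, 0]],
    [0, [0, 0, 0], [0, 0, 0]]
  ]
}}

```text
time: 8.12
eef_pos: [0.4761, -0.0199, 0.1438]
eef_rot: [0.996, 0.084, -0.001, -0.0]
wrist_force: [-1.2, -0.7, -1.9]
gripper_width: 0.146
```

Run:
```python
from h import *
st(); p,d=shot('side','s10',285,185,105,75,7.5)
```

```text
8.1167 [476.1 -19.9 143.8] yaw x 9.69 z [-0.002  0.    -1.   ] [-1.2 -0.7 -1.9] [-0.03 -0.    0.02] 0.1457035969181606 [-0.3  -0.02  1.95 -0.    1.21 -0.47]
```

View pics/s10.png

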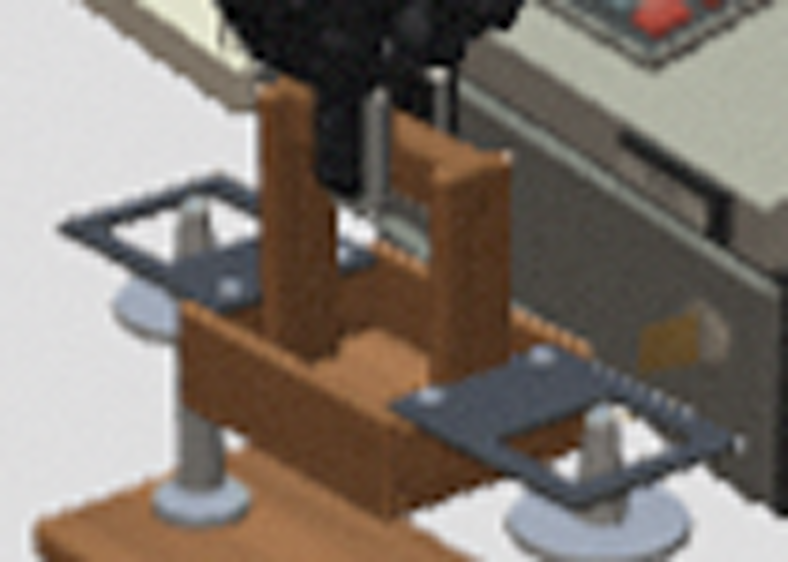

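Both pin tips stand up through the holes, at (195,205) left and (600,412) right. Holes are about 2 mm low in x. Lowering to the discs.

Request:
{"op": "play_rows", "data": {
  "increments": [
    [0, [1.5, -1, -4], [0, 0, 0]],
    [0, [0, 0, -4], [0, 0, 0]],
    [0, [0, 0, -4], [0, 0, 0]],
    [0, [0, 0, -3], [0, 0, 0]],
    [0, [0, 0, -2], [0, 0, 0]],
    [0, [0, 0, -1], [0, 0, 0]],
    [0, [0, 0, 0], [0, 0, 0]]
  ]
}}

```text
time: 8.75
eef_pos: [0.478, -0.021, 0.1265]
eef_rot: [0.996, 0.084, -0.0, -0.0]
wrist_force: [-0.4, -0.6, -2.8]
gripper_width: 0.149
```

Run:
```python
from h import *
st(); p,d=shot('side','s11',285,185,105,75,7.5)
```

```text
8.75 [478.  -21.  126.5] yaw x 9.69 z [-0.001  0.    -1.   ] [-0.4 -0.6 -2.8] [0.05 0.02 0.01] 0.1485325364471131 [-0.3   0.01  1.96 -0.    1.17 -0.47]
```

View pics/s11.png

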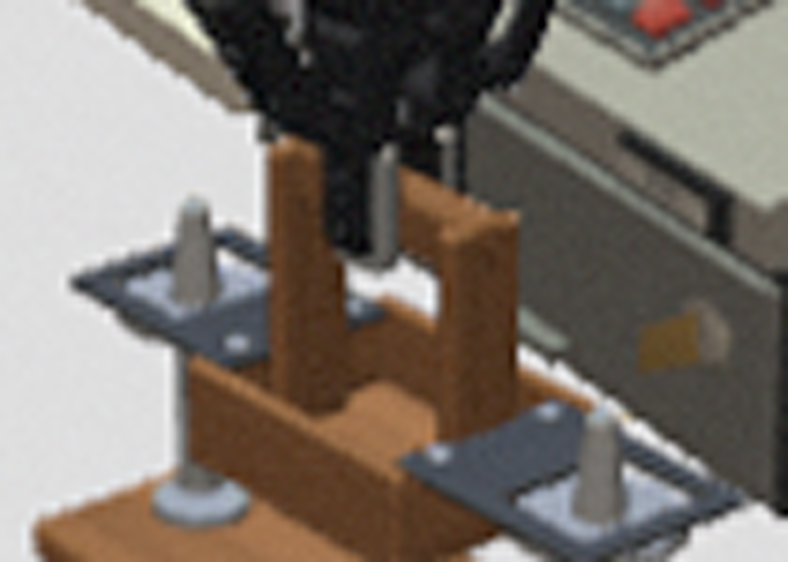

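Request:
{"op": "play_rows", "data": {
  "increments": [
    [0, [-1, 0, -1], [0, 0, 0]],
    [0, [0, 0, -1], [0, 0, 0]],
    [0, [0, 0, -1], [0, 0, 0]],
    [0, [0, 0, 0], [0, 0, 0]]
  ]
}}

```text
time: 9.13
eef_pos: [0.4771, -0.021, 0.1236]
eef_rot: [0.996, 0.084, -0.0, -0.0]
wrist_force: [0.3, 0.1, -1.7]
gripper_width: 0.151
```

Request:
{"op": "play_rows", "data": {
  "increments": [
    [0, [0, 0, -1], [0, 0, 0]],
    [0, [0, 0, 0], [0, 0, 0]],
    [0, [0, 0, 0], [0, 0, 0]]
  ]
}}

```text
time: 9.38
eef_pos: [0.4773, -0.0211, 0.1233]
eef_rot: [0.996, 0.085, 0.0, 0.0]
wrist_force: [-3.3, 1.5, 4.0]
gripper_width: 0.151
```

Contact with the discs (force rose to +4 N). Releasing.

Request:
{"op": "play_rows", "data": {
  "increments": [
    [20, [0, 0, 0], [0, 0, 0]],
    [26, [0, 0, 0], [0, 0, 0]],
    [32, [0, 0, 0], [0, 0, 0]],
    [40, [0, 0, 0], [0, 0, 0]],
    [50, [0, 0, 0], [0, 0, 0]],
    [50, [0, 0, 0], [0, 0, 0]],
    [50, [0, 0, 0], [0, 0, 0]]
  ]
}}

```text
time: 9.97
eef_pos: [0.4772, -0.0211, 0.1228]
eef_rot: [0.996, 0.084, 0.0, 0.0]
wrist_force: [-0.2, 0.2, -0.3]
gripper_width: 0.586
```

Run:
```python
from h import *
st(); p,d=shot('side','s12',285,165,105,80,7.5)
```

```text
9.9667 [477.2 -21.1 122.8] yaw x 9.69 z [ 0. -0. -1.] [-0.2  0.2 -0.3] [-0.01  0.02  0.01] 0.5863654331710048 [-0.3   0.01  1.97 -0.    1.16 -0.47]
```

View pics/s12.png

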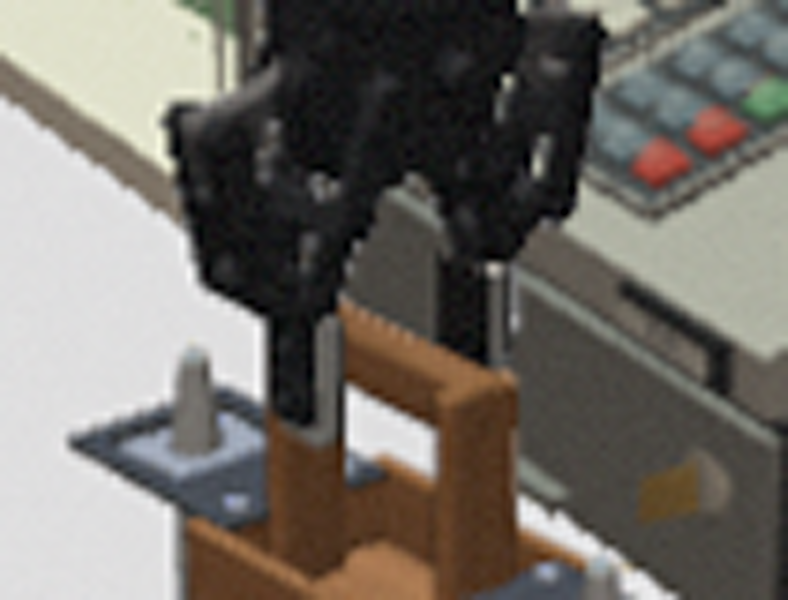

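Both fingers are clear of the bar. Rising straight up, then moving aside for a final look.

Request:
{"op": "play_rows", "data": {
  "increments": [
    [50, [0, 0, 8], [0, 0, 0]],
    [50, [0, 0, 15], [0, 0, 0]],
    [50, [0, 0, 25], [0, 0, 0]],
    [50, [0, 0, 30], [0, 0, 0]],
    [50, [0, 0, 30], [0, 0, 0]],
    [50, [0, 0, 20], [0, 0, 0]],
    [50, [-10, 30, 0], [0, 0, 0]],
    [50, [-20, 35, 0], [0, 0, 0]],
    [50, [-20, 35, 0], [0, 0, 0]],
    [50, [-20, 35, 0], [0, 0, 0]]
  ]
}}

```text
time: 10.85
eef_pos: [0.4064, 0.115, 0.2516]
eef_rot: [0.996, 0.084, 0.001, -0.0]
wrist_force: [1.0, -0.2, -0.5]
gripper_width: 0.582
```

Request:
{"op": "play_rows", "data": {
  "increments": [
    [50, [-20, 35, 0], [0, 0, 0]],
    [50, [-20, 35, 0], [0, 0, 0]],
    [50, [-10, 35, 0], [0, 0, 0]],
    [50, [0, 25, 0], [0, 0, 0]],
    [50, [0, 10, 0], [0, 0, 0]],
    [50, [0, 0, 0], [0, 0, 0]]
  ]
}}

```text
time: 11.35
eef_pos: [0.3569, 0.2554, 0.2513]
eef_rot: [0.996, 0.086, 0.0, -0.0]
wrist_force: [-0.5, -0.4, -0.4]
gripper_width: 0.589
```

Run:
```python
from h import *
st(); p,d=capture('side'); q,e=capture('top')
a=cv2.resize(p[180:270,285:390],None,fx=6,fy=6,interpolation=cv2.INTER_CUBIC)
cv2.imwrite('pics/s13.png',a)
cv2.imwrite('pics/t13.png',cv2.resize(q[200:290,250:390],None,fx=5.5,fy=5.5,interpolation=cv2.INTER_CUBIC)); cv2.imwrite('pics/t13f.png',q)
```

```text
11.35 [356.9 255.4 251.3] yaw x 9.88 z [ 0.  0. -1.] [-0.5 -0.4 -0.4] [0.   0.05 0.05] 0.5887134186993608 [ 0.34 -0.23  1.92  0.    1.45  0.17]
```

View pics/s13.png

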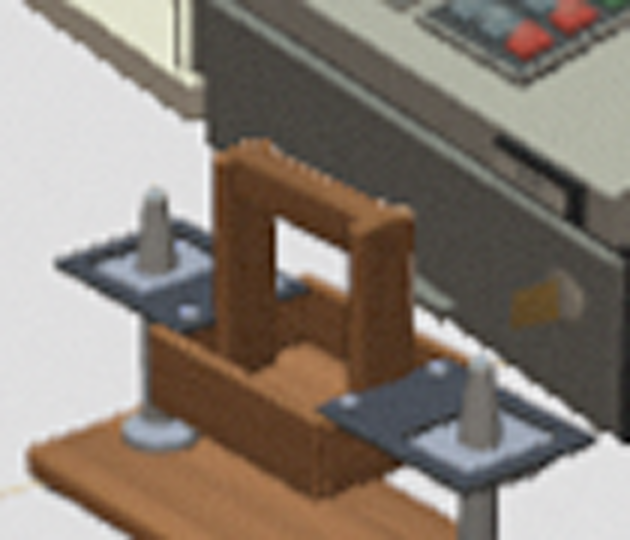

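View pics/t13.png

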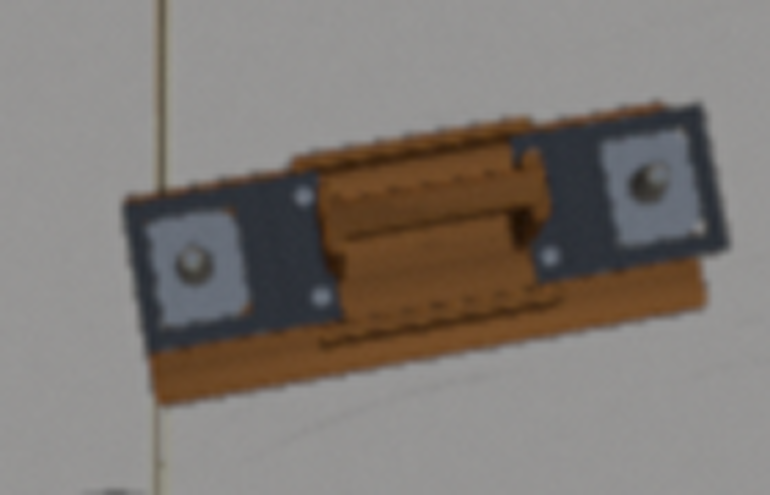

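View pics/t13f.png

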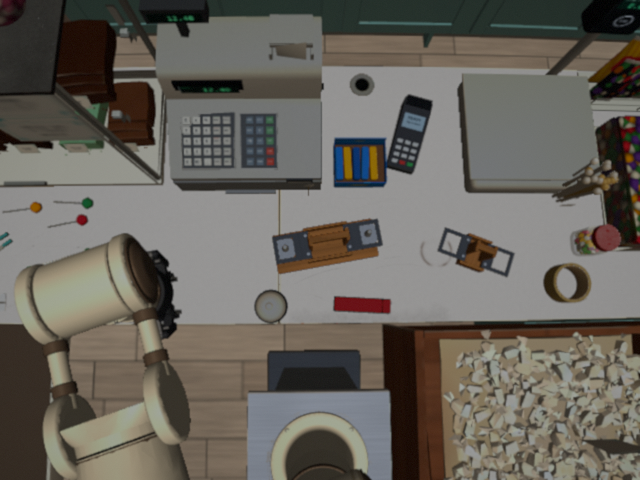

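Both pins stand well inside the holes, at (193,263) and (650,183) in the top crop. The ears lie flat on the discs and the caddy is level. The short caddy is unchanged at (477,252), and the robot is clear. Handing in.

```bash
python3 -c "
from bench import order
print(order.sign_off())"
```

```text
the job is handed in; nothing more can be done
None
```

The longer caddy now hangs on the stand with both pins through its end holes. I let go of it there and handed the job in at about 11.5 s.

**Final checks:** In the last side and top pictures, both pins stand well inside the holes, the ears lie flat on the discs and the caddy looks level. The gripper is well clear of everything, and the short caddy appears exactly where it started. I judged level from the pictures alone. The highest reading I saw was about 4 N, when the ears touched the discs.

**What went wrong or disagreed:**
- **Missed first grasp:** The gripper shut on nothing, without any contact force. In the side camera the fingertips sat about 28 mm higher than the reported pose and stated tool length imply. I lowered by that much and the second grasp held.
- **Camera mismatch:** The side and top cameras disagreed by about 2–3 px. That was within the clearance of the holes.

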